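# Crank a carton holder closed

### The arm

A 6-joint arm with a two-finger parallel gripper is mounted at the origin on a cart in front of the work surface, level with it; the furniture and walls round the work are solid. World frame = base frame: x ahead of the robot, y to its left, z up, the work surface at z = 0. Lengths are in m, angles in rad, forces in N, time in s.
With the tool pointing down it reaches from about 0.25 to 0.725 m from the base axis. Payload 4 kg.
Tool frame: the origin (TCP) lies at the very end of the fingers, on their centre line; the grasp point (between the pads) lies 19 mm behind it; z points along the fingers, y is the line along which they close (so a half turn about z gives the same grasp; the last joint's range is limited). The gripper opens to 85 mm and grips with 20 to 120 N. Pads are 22 mm wide; open, the fingers measure 114 mm over their backs; the gripper's body (76 mm by 85 mm) begins 54 mm behind the grasp point. The pads swing forward as they close: fully open they stand 13 mm farther back than shut.
Start: joints at [-1.145, 0.241, 0.005, 1.335, 0, 1.571], TCP at [0.207, -0.455, 0.231] pointing down, gripper open.
Joint ranges: [-2.72, 2.72], [-1.05, 1.87], [-1.09, 1.28], [-1.99, 2.15], [-1.42, 1.44], [-3.14, 3.14]. Speed limits (rad/s): [2.79, 2.79, 3.14, 3.14, 3.14, 3.14].

### API

Orientations are given as a unit quaternion [x, y, z, w].
In Python, from workcell import bot, vision, workorder, boxes_of gives the robot as it stands.
- The arm moves only by the tool send_rows, never from a script. Its argument "motion" is text: rows parted by semicolons, each of 5 numbers parted by spaces: the closure, from -1 (fully open) to 1 (shut), so that 0 is half open, then the shift along the tool's x, y, z in cm, then the turn about the tool's z in rad. In form: claw x y z twist; .... A call has 1 to 5 rows; each row is the pose to reach, as a shift and turn from the pose commanded when the call began, along the tool's axes at that moment; what a row does not reach only later rows make up. A row lasts 1/10 s, in which the tool goes at most 50 mm and 8.59 degrees, less where a joint would pass 70% of its speed; a pose out of reach is approached as far as the arm can. A call with a gripper value outside its range is refused whole. The fingers move at their own pace and stop on an object; the grip force is fixed at half the most. Time passes only in rows, so rows that repeat a pose let the fingers close. It gives the time, the measured TCP pose, the force, the opening and the grip force at its end, in the units of the state.
- bot.get_obs(): the state, without advancing time (a new reading comes with each control period).
- vision.camera(name): name is "scene" or "top" or "wrist"; returns the picture (400x640x3 uint8, red, green, blue); there is no depth.
- vision.camera_model(name): a dict with "fov_y" (degrees; the focal length in pixels is half the picture's height over the tangent of half this angle, whatever the lens; pixels are square), "cx", "cy" (the principal point, pixels), "k1" (the pictures are not rectified: a ray, as slopes to the right and down, at radius r is drawn at 1 + k1 r^2 times it, then the intrinsics apply), "world_from_camera" (4x4, takes a point from camera to world coordinates); the wrist camera has in their place "hand_eye" (4x4, takes a point from camera to tool coordinates, whose origin is the TCP and whose axes are the flange's). Camera axes: x right, y down, z forward; pixel columns grow to the right and rows downward; lengths in m; the calibration is good to about 2 mm. A picture is of the moment at which its call begins: read the wrist's pose just before it. camera_model takes no time and is no camera call.
- workorder.job_done(): hands the job in; it is judged then, once.
Trained networks look in the newest picture that a camera, given by its name, has taken for a name from the list of things; names that differ only in an ending like _2 or _b are one class to them, and where a whole thing is asked for, a point or a joint stands for the part that bears it (a point fixed in the world has none). Each returns a list of dicts, best first, with "conf" (0 to 1); they miss things now and then, are a little off and sometimes report something else, mostly with a low value. They report only what shows in the picture. A call takes as long as a camera call. They do not tell look-alikes from the thing itself.
- boxes_of(camera, target): "rect" ([centre column, centre row, width, height] in pixels, round what is visible of it).
The state is a dict: "clock": time; "joint_pos": joint angles; "joint_vel": joint speeds; "tau": joint torques, N m; "eef_pos": TCP position; "tool_rot": TCP orientation; "ft_force": force on the tool from outside, world axes, zero at the start; "ft_torque": the same for the moment, N m; "grip_width": finger opening in m; "grasp_force": force on a finger pad.
Only numpy, scipy, OpenCV 4.12 (cv2) and the standard library are available. Lean on these libraries where they do the work, as an engineer would, in place of code of your own. Each camera call takes 0.05 s, during which the arm holds its last target. There are 200 camera calls.

### The job

The carton of lancets stands loose in the holder on the trolley. Pick up the loose crank, seat it fully on the holder's square spindle end, then wind the jaw shut with it, clockwise (seen from above), through several full turns without the crank coming off the square, until the jaw has pushed the carton against the end cheek and you feel it held firmly. It is only cardboard, so stop before it is crushed (about 80 N between jaw and carton); leave the crank seated on the spindle, let go, and do not shift the timer, the tape or the dropper bottle.

Things in the scene. Friction and masses are not known exactly. Their poses are not given: they have to be found in the camera images.
- holder: Fixed grey base plate of the carton holder, 236 x 110 x 12 mm, flat on the trolley. Origin: centre of its underside; x runs along its length from the end cheek to the gear head, z up. At its +x end an aluminium gear head (42 x 64 mm, centred 97 mm from the origin, top 45 mm above the trolley) carries the upright spindle.
- spindle: Steel square shaft end, 12 x 12 mm, 22 mm tall, upright on the gear head; its last 4 mm are a round tapered nose. Origin: on its axis at the gear head's top, 45 mm above the trolley; x and y normal to its flats, z up. Clockwise from above closes: 26 mm of jaw travel a turn. Starts at any angle. Turning it unloaded takes 0.13 N m (3.3 N at the grip) plus 0.4 N per rad/s.
- square_tip (a point): Centre of the top end of the square spindle, on its axis, 67 mm above the trolley.
- crank: Loose balanced steel crank, 0.24 kg, starts upright on its hub on the trolley. Origin: centre of the hub's underside; z up, x towards the grip. Hub: block 28 x 28 x 44 mm with sides along x and y, graspable from above by its y sides. Arm 16 mm wide, 30 to 38 mm up, ends at x = 46 mm; counterweight (diameter 22 mm, 25 to 43 mm up) at x = -34 mm.
- socket_floor (a point): Centre of the floor of the crank's socket, which opens downward: 14 x 14 mm, 20 mm deep (this point is 20 mm above the crank's origin), sides along the crank's x and y. It fits the 12 mm spindle in four positions, with 1 mm play each side and about 0.15 rad of yaw play. Fully seated, this floor rests on square_tip.
- crank_handle (a point): Middle of the crank's upright black grip, 40 mm from the hub axis along the crank's x, 60 mm above the crank's origin. The grip is a sleeve 16 mm in diameter, 41 to 75 mm above the crank's origin, that turns freely on its pin, so a hand can hold it without turning while the crank goes round.
- jaw: Sliding jaw with rubber face, 90 mm wide, 39 mm tall. Origin: middle of the lower edge of its gripping face, on the base plate; axes as the holder's; closes towards -x, driven by the spindle. Pushing the loose carton adds little load; once it is held, every 10 N of clamping adds 1 N at the grip; 80 N is reached some 0.2 rad later. When let go, drive friction keeps up to 30 N.
- end_cheek: Fixed steel cheek with a rubber face on the base plate, 90 mm wide, 38 mm tall, near the holder's -x end. Origin: middle of the lower edge of its gripping face (which looks to its +x), on the base plate.
- carton: Cardboard carton of lancets, about 60 x 100 x 45 mm (x, y, z), standing loose on the base plate between end cheek and jaw, its 60 mm side roughly along the holder's x. Origin: centre of its underside.
- lab_timer: Bench timer lying on the trolley, 64 x 68 x 19 mm, to be left alone. Origin: centre of its underside.
- white_tape: Roll of white tape lying flat, 73 mm diameter, 25 mm high, to be left alone. Origin: centre of its underside.
- dropper: Upright dropper bottle, 30 mm diameter, 101 mm tall, to be left standing. Origin: centre of its underside.
Mind the look-alikes: they are no part of the job. What is shaped like the carton but black is not meant.

How it is judged:
On the way, in this order (a step that is already met when the one before it is completed fails the run):
1. the crank is seated fully on the square spindle, before the jaw has been wound (horizontal distance between crank and spindle below 0.004 m and z of crank in the frame of spindle below 0.006 m and angle between crank's own z axis and vertical below 0.12 rad and distance of jaw from where it was at the start of the episode below 0.012 m), for 0.2 s.
2. with the crank seated, the jaw has been wound 40 mm (more than one and a half turns) (horizontal distance between crank and spindle below 0.004 m and z of crank in the frame of spindle below 0.006 m and angle between crank's own z axis and vertical below 0.12 rad and distance of jaw from where it was at the start of the episode above 0.04 m), for 0.1 s.
At the end, for the whole second after the job is handed in: The carton stands on the base plate, square (within 0.06 rad), at rest and held between jaw and end cheek with more than 6 N on each; the crank is left at rest, fully seated and upright on the square spindle (within 4 mm of its axis, its hub not more than 6 mm above the gear head) (horizontal distance between crank and spindle below 0.004 m and z of crank in the frame of spindle below 0.006 m and angle between crank's own z axis and vertical below 0.12 rad and contact force between each of jaw, end_cheek and carton above 6 N and angle between the x axis of carton and the x axis of holder, either way round below 0.06 rad and z of carton in the frame of holder below 0.018 m and linear speed of each of carton, crank below 0.02 m/s); the robot touches nothing.
It fails at once if the carton is crushed: more than 80 N between jaw and carton (contact force between jaw and carton above 80 N).
It fails at once if the jaw is moved without the crank on the spindle, or the crank comes off the square once winding has begun (jaw moved over 12 mm and hub more than 14 mm above the gear head or 10 mm off its axis) (distance of jaw from where it was at the start of the episode above 0.012 m and (z of crank in the frame of spindle above 0.014 m or horizontal distance between crank and spindle above 0.01 m)).
It fails at once if the crank is dropped or tipped over (angle between crank's own z axis and vertical above 0.6 rad).
It fails at once if the timer, the tape or the dropper bottle is shifted by more than 25 mm or tipped (distance of any of lab_timer, white_tape, dropper from where it was at the start of the episode above 0.025 m or angle between any of lab_timer, white_tape, dropper's own z axis and vertical above 0.4 rad).
It also fails if it takes over 72 s, if anything falls off the work surface, if the arm or the gripper's body presses on something with over 40 N, if the wrist force passes 120 N, or if a joint passes its speed limit or range.

## Working session

There is one attempt and no reset: what is moved stays moved. The work goes in short steps, Python scripts to look and compute and a tool call to move; the robot and the scene stay as the last step left them, time stands still between calls to the robot, and variables do not carry over. Pictures are saved under pics/ and viewed, at most 10 in all, crops included, and the job is handed in when it is done.

Besides the shell and the picture viewer there is one more tool, called after "Request:" as name(argument=value, ...) on one line, values as JSON. send_rows: Moves the arm, as the interface text tells. Its arguments: {"type":"object","properties":{"motion":{"type":"string"}},"required":["motion"]}

```bash
mkdir -p pics
cat > h.py <<'E'
import numpy as np, cv2
from scipy.spatial.transform import Rotation as R
from workcell import bot, vision, workorder, boxes_of
def cam(n, save=None):
    o=bot.get_obs(); im=vision.camera(n); m=vision.camera_model(n)
    if n=="wrist":
        T=np.eye(4);T[:3,:3]=R.from_quat(o["tool_rot"]).as_matrix();T[:3,3]=o["eef_pos"]
        W=T@np.array(m["hand_eye"])
    else: W=np.array(m["world_from_camera"])
    f=200/np.tan(np.radians(m["fov_y"])/2)
    if save: cv2.imwrite("pics/"+save,im[:,:,::-1])
    return im,dict(W=W,f=f,cx=m["cx"],cy=m["cy"],k1=m["k1"])
def px2w(c,u,v,z):
    d=np.array([(u-c["cx"])/c["f"],(v-c["cy"])/c["f"]]); s=d.copy()
    for _ in range(20): s=d/(1+c["k1"]*(s@s))
    r=c["W"][:3,:3]@np.array([s[0],s[1],1]); p=c["W"][:3,3]
    return p+r*(z-p[2])/r[2]
def w2px(c,P):
    q=c["W"][:3,:3].T@(np.array(P)-c["W"][:3,3]); s=q[:2]/q[2]; s=s*(1+c["k1"]*(s@s))
    return s*c["f"]+[c["cx"],c["cy"]]
E
python3 - <<'E'
from h import *
np.set_printoptions(precision=4,suppress=True)
o=bot.get_obs();print(o)
for n in("top","scene"):
    im,c=cam(n,n+"0.png");print(n,c)
    for t in("crank","spindle","holder","carton","jaw","end_cheek","crank_handle","lab_timer","white_tape","dropper"):
        for b in boxes_of(n,t)[:3]: print(t,np.round(b["rect"]),round(b["conf"],2))
E
```

```text
{'clock': 0.0, 'joint_pos': array([-1.145 ,  0.2414,  0.0037,  1.3352, -0.    ,  1.5708]), 'joint_vel': array([ 0.0011,  0.0014,  0.0022, -0.0014, -0.0006,  0.0002]), 'tau': array([  0.0013, -37.2321,  25.2404,   0.0171,  -0.0001,  -0.    ]), 'eef_pos': array([ 0.2062, -0.4548,  0.2304]), 'tool_rot': array([ 0.9774,  0.2113, -0.0002, -0.001 ]), 'ft_force': array([-0.1968,  0.3667,  0.7934]), 'ft_torque': array([ 0.005 , -0.0095, -0.006 ]), 'grasp_force': 0.0, 'grip_width': 0.08515736624671458}
top {'W': array([[-0.0106, -0.9951,  0.0979,  0.4331],
       [-0.9999,  0.0104, -0.0026, -0.0189],
       [ 0.0015, -0.0979, -0.9952,  0.9932],
       [ 0.    ,  0.    ,  0.    ,  1.    ]]), 'f': np.float64(467.4020638115612), 'cx': 311.4072630797864, 'cy': 196.83989488126136, 'k1': -0.07412584929140012}
crank [230. 217.  28.  47.] 0.67
spindle [390. 141.   8.   9.] 0.62
spindle [383. 191.  59. 114.] 0.6
holder [381. 209.  54.  30.] 0.74
holder [383. 189.  58. 113.] 0.69
carton [382. 210.  53.  30.] 0.94
carton [241. 148.  49.  53.] 0.65
jaw [387. 167.  44.  19.] 0.71
end_cheek [380. 234.  47.
[... 308 characters left out ...]
54
scene {'W': array([[-0.661 , -0.5852,  0.4697,  0.1261],
       [-0.7502,  0.5305, -0.3947,  0.3474],
       [-0.0182, -0.6132, -0.7897,  0.7865],
       [ 0.    ,  0.    ,  0.    ,  1.    ]]), 'f': np.float64(441.94136344474754), 'cx': 318.50887882292494, 'cy': 201.28806903736537, 'k1': -0.0940292552249644}
crank [382. 236.  11.  31.] 0.17
spindle [347. 143.  11.   7.] 0.43
holder [373. 183. 101.  91.] 0.79
carton [386. 187.  52.  48.] 0.92
carton [245. 228.  43.  49.] 0.64
jaw [362. 166.  36.  33.] 0.93
end_cheek [400. 205.  34.  30.] 0.74
crank_handle [277. 274.  42.  38.] 0.72
lab_timer [357. 265.  45.  42.] 0.64
white_tape [372. 184.  99.  93.] 0.31
dropper [381. 236.  10.  29.] 0.86
```

View pics/top0.png

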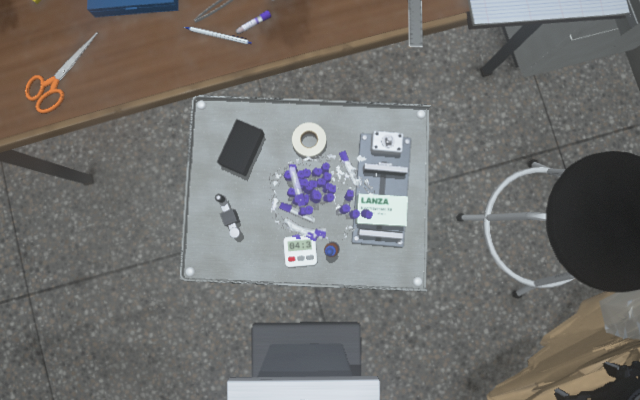

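View pics/scene0.png

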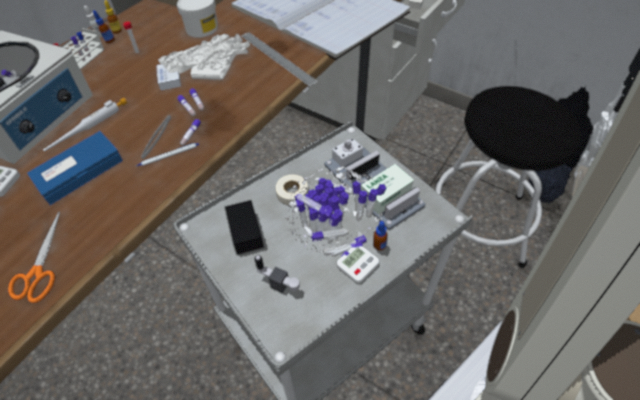

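Top view: the white LANZA carton is at (382,210) in the holder, with the spindle at (389,141). The black box at (241,148) is the look-alike. The crank is at (230,217), with its black grip towards (221,198). I'll enlarge the crank and spindle in one picture to confirm.

Run:
```python
from h import *
im=cv2.imread("pics/top0.png")
a=cv2.resize(im[185:250,200:265],(390,390),interpolation=cv2.INTER_CUBIC)
b=cv2.resize(im[120:250,345:420],(340,590),interpolation=cv2.INTER_CUBIC)
out=np.zeros((590,740,3),np.uint8);out[:390,:390]=a;out[:,400:]=b
cv2.imwrite("pics/c1.png",out)
im,c=cam("top")
for n,u,v,z in(("hub",231,216,.044),("grip",221,198,.07),("cw",236,233,.043),("spin",389,141,.067),("dropper",332,249,.09),("timer",299,251,.019),("tape",310,140,.025)): print(n,px2w(c,u,v,z))
```

```text
hub [0.48895613 0.14284517 0.044     ]
grip [0.52345307 0.15860021 0.07      ]
cw [0.45433921 0.13265155 0.043     ]
spin [ 0.63599169 -0.17930589  0.067     ]
dropper [ 0.42075432 -0.05971928  0.09      ]
timer [0.41639053 0.00553196 0.019     ]
tape [ 0.6488003  -0.01966251  0.025     ]
```

View pics/c1.png

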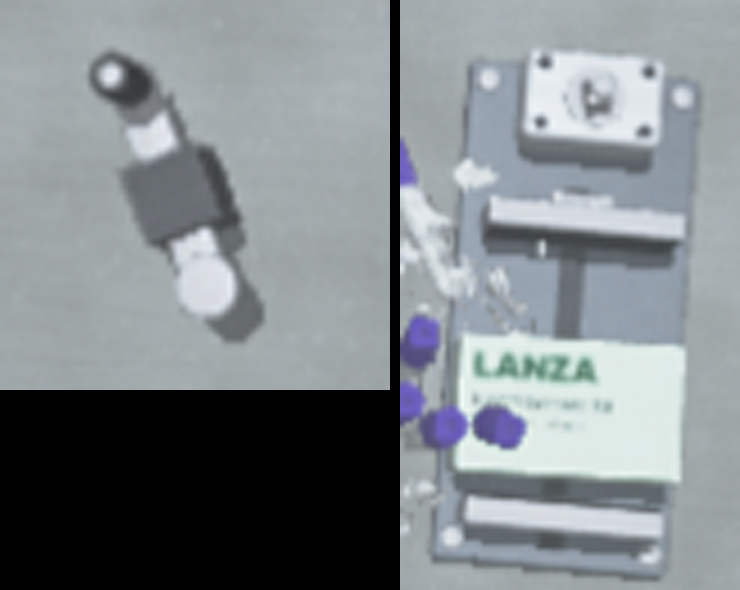

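Crop: the crank hub is at about (228,217) in the picture, with the grip to the upper left (218,197) and the counterweight below (234,233). The white carton is in the holder with a jaw gap of about 40 mm, and the spindle is on the head at about (389,141). I'll look at the spindle angle first, on the way to the crank.

Run:
```python
from h import *
np.set_printoptions(precision=4,suppress=True)
m=vision.camera_model("wrist");print(m)
im,c=cam("top")
# holder corners: holder screws etc.
for n,u,v,z in(("headL",373.5,138.5,.045),("headTL",374,131.5,.045),("headTR",403,133,.045),("jawL",364.5,166,.051),("jawR",407.5,171.5,.051)):print(n,px2w(c,u,v,z))
```

```text
{'fov_y': 63.71870567477629, 'cx': 324.243701816613, 'cy': 204.35738308774393, 'k1': 0.002769641831039666, 'hand_eye': array([[-0.0016, -0.946 , -0.3242,  0.0836],
       [ 1.    , -0.0013, -0.001 ,  0.0003],
       [ 0.0006, -0.3242,  0.946 , -0.1427],
       [ 0.    ,  0.    ,  0.    ,  1.    ]])}
headL [ 0.6463 -0.1511  0.045 ]
headTL [ 0.6611 -0.1525  0.045 ]
headTR [ 0.6575 -0.2128  0.045 ]
jawL [ 0.5879 -0.1304  0.051 ]
jawR [ 0.5758 -0.2182  0.051 ]
```

Request:
send_rows(motion="-1 5 0 0 0; -1 10 0 0 0; -1 15 0 0 0; -1 20 -1 0 0; -1 25 -2 0 0")

```text
clock: 1.7
eef_pos: [0.4259, -0.334, 0.2313]
tool_rot: [0.977, 0.211, 0.0, 0.0]
ft_force: [-0.2, -0.9, -0.2]
grip_width: 0.0857
grasp_force: 0.0
```

Request:
send_rows(motion="-1 5 -2 1 0; -1 10 -3.5 2 0; -1 15 -5 3 0; -1 20 -6.5 4 0; -1 20 -6.5 4 0")

```text
clock: 2.2
eef_pos: [0.5822, -0.1892, 0.1895]
tool_rot: [0.977, 0.214, -0.0, -0.001]
ft_force: [-0.8, 0.4, 0.0]
grip_width: 0.0858
grasp_force: 0.0
```

Run:
```python
from h import *
np.set_printoptions(precision=4,suppress=True)
print(bot.get_obs()["eef_pos"])
im,c=cam("wrist","w1.png");np.savez("w1.npz",**c)
b=boxes_of("wrist","spindle");print(b[:3])
for P in((.636,-.18,.067),):print(w2px(c,P))
u,v=map(int,w2px(c,(.636,-.18,.06)))
y0,x0=max(0,v-70),max(0,u-100)
print(x0,y0)
cr=im[y0:y0+140,x0:x0+190,::-1]
cv2.imwrite("pics/c2.png",cv2.resize(cr,None,fx=4,fy=4,interpolation=cv2.INTER_CUBIC))
```

```text
[ 0.5822 -0.1892  0.1895]
[{'rect': [346.7, 126.8, 19.0, 19.1], 'conf': 0.67}]
[341.8363 134.2756]
241 63
```

View pics/c2.png

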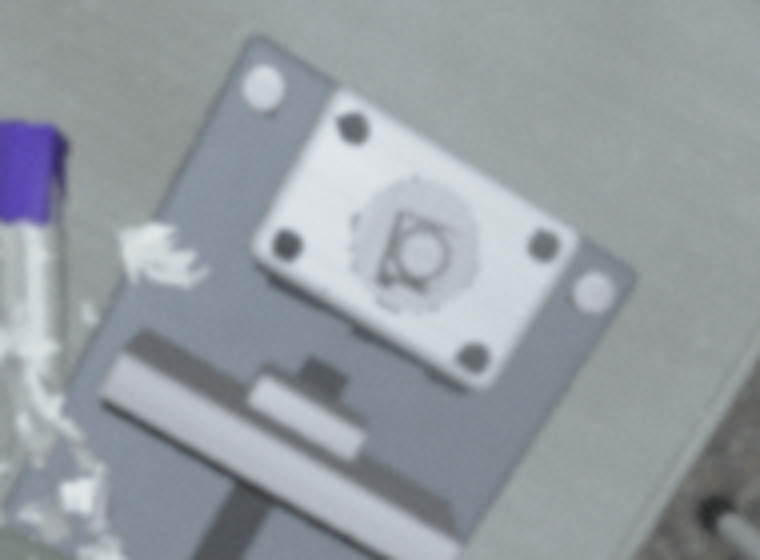

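The wrist crop shows the gear head with the spindle nose centred at picture (347.7,126). The square's corners look to be at (340.5,115.5) and (337.5,134). I'll zoom in for the angle.

Run:
```python
from h import *
np.set_printoptions(precision=4,suppress=True)
im=cv2.imread("pics/w1.png");c=dict(np.load("w1.npz"))
g=im[108:144,328:368]
g=cv2.normalize(cv2.cvtColor(g,cv2.COLOR_BGR2GRAY),None,0,255,cv2.NORM_MINMAX)
cv2.imwrite("pics/c3.png",cv2.resize(g,None,fx=16,fy=16,interpolation=cv2.INTER_CUBIC))
t=px2w(c,347.7,126,.067);print("tip",t)
q=lambda x,y:(241+x/4,63+y/4)
H=[px2w(c,*q(x,y),.045)for x,y in((338,88),(580,238),(490,390),(255,250))];print(H, np.mean(H,0))
# square models in px, at z=.063 and .045, for several angles
for a in range(0,90,10):
    r=np.radians(a);P=[t+[8.485e-3*np.cos(r+k*np.pi/2+np.pi/4),8.485e-3*np.sin(r+k*np.pi/2+np.pi/4),-.004]for k in range(4)]
    print(a,*[((w2px(c,p)-[328,108])*16).round()for p in P])
```

```text
tip [ 0.6439 -0.1815  0.067 ]
[array([ 0.665 , -0.1521,  0.045 ]), array([ 0.6591, -0.2126,  0.045 ]), array([ 0.6213, -0.2099,  0.045 ]), array([ 0.6275, -0.1495,  0.045 ])] [ 0.6432 -0.181   0.045 ]
0 [255. 119.] [153. 340.] [364. 439.] [468. 221.]
10 [228. 132.] [165. 367.] [390. 427.] [456. 194.]
20 [204. 149.] [181. 391.] [414. 410.] [440. 169.]
30 [183. 171.] [202. 411.] [435. 389.] [420. 148.]
40 [166. 196.] [225. 428.] [452. 365.] [396. 131.]
50 [154. 223.] [251. 440.] [465. 338.] [370. 118.]
60 [146. 252.] [279. 447.] [473. 309.] [342. 110.]
70 [143. 282.] [307. 450.] [477. 279.] [313. 108.]
80 [146. 311.] [336. 447.] [475. 250.] [284. 111.]
```

View pics/c3.png

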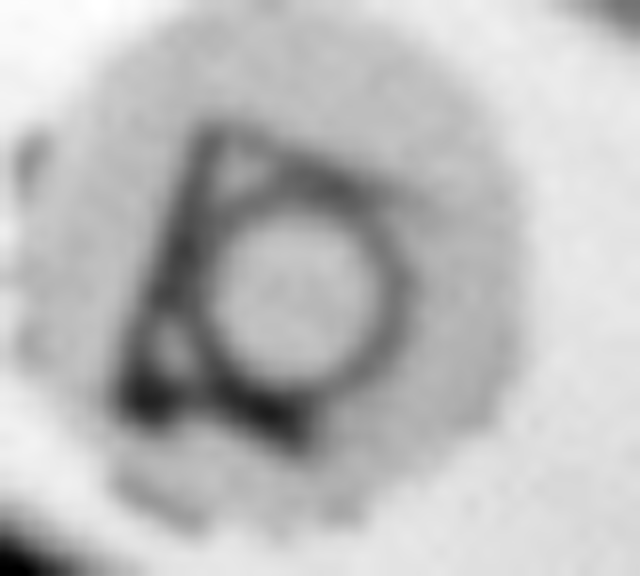

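Zoom: the nose is centred at (300,290) in the crop. The square's top edge slopes 17° and its left edge runs from (215,140) to (165,370), which fits the model at 8–10°, so the spindle yaw is about 0.165 (mod 90°). Now over to the crank.

Request:
send_rows(motion="-1 0 -5 0 0; -1 0 -10 0 0; -1 0 -15 0 0; -1 0 -20 0 0; -1 0 -25 0 0")

```text
clock: 2.8
eef_pos: [0.4748, 0.0339, 0.1921]
tool_rot: [0.978, 0.21, 0.0, 0.0]
ft_force: [0.9, 0.8, 0.5]
grip_width: 0.0855
grasp_force: 0.0
```

Request:
send_rows(motion="-1 0 -5 1 0; -1 0.3 -10 2 0; -1 0.3 -10 2 0; -1 0.3 -10 2 0")

```text
clock: 3.2
eef_pos: [0.4372, 0.1262, 0.1718]
tool_rot: [0.977, 0.212, 0.0, 0.0]
ft_force: [0.5, -0.7, 0.0]
grip_width: 0.0853
grasp_force: 0.0
```

Run:
```python
from h import *
np.set_printoptions(precision=4,suppress=True)
print(bot.get_obs()["eef_pos"])
im,c=cam("wrist","w2.png");np.savez("w2.npz",**c)
print([b for t in("crank","crank_handle")for b in boxes_of("wrist",t)[:2]])
u,v=map(int,w2px(c,(.489,.143,.044)));y0,x0=max(0,v-75),max(0,u-100);print(x0,y0)
cv2.imwrite("pics/c4.png",cv2.resize(im[y0:y0+150,x0:x0+200,::-1],None,fx=4,fy=4,interpolation=cv2.INTER_CUBIC))
```

```text
[0.4372 0.1262 0.1718]
[{'rect': [326.0, 121.9, 33.7, 122.5], 'conf': 0.83}, {'rect': [324.9, 121.2, 36.8, 117.2], 'conf': 0.76}, {'rect': [492.9, 292.9, 58.0, 75.5], 'conf': 0.64}]
231 56
```

View pics/c4.png

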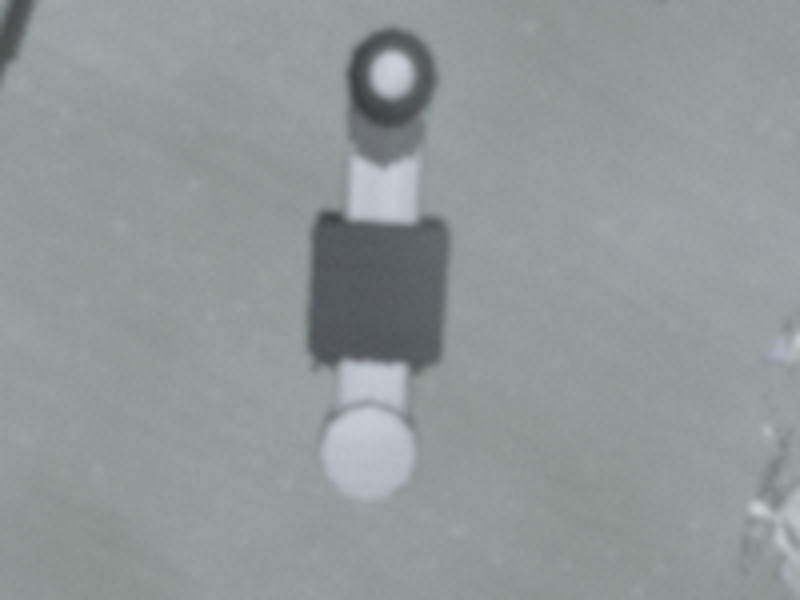

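Crank from the wrist camera: hub top corners are at crop (320,222), (446,222), (440,360) and (312,360). The counterweight is at (368,453) and the grip top at (391,74).

Run:
```python
from h import *
np.set_printoptions(precision=4,suppress=True)
c=dict(np.load("w2.npz"));o=bot.get_obs()
q=lambda x,y,z:px2w(c,231+x/4,56+y/4,z)
H=np.array([q(x,y,.044)for x,y in((320,220),(446,222),(441,360),(312,358))]);h=H.mean(0)
g=q(391,74,.075);w=q(368,453,.043)
print(H,h,g,w)
for a,b in((w,g),(w,h),(H[3],H[0]),(H[2],H[1])): print(np.arctan2(*(b-a)[[1,0]]))
Rm=R.from_quat(o["tool_rot"]).as_matrix();print("hub rel tool",Rm.T@(h-o["eef_pos"]),"tool yaw",np.arctan2(Rm[1,0],Rm[0,0]))
print(np.linalg.norm(g-h),np.linalg.norm(w-h))
```

```text
[[0.4972 0.165  0.044 ]
 [0.5073 0.1417 0.044 ]
 [0.4818 0.1307 0.044 ]
 [0.4711 0.1555 0.044 ]] [0.4894 0.1482 0.044 ] [0.5263 0.1631 0.075 ] [0.4573 0.1364 0.043 ]
0.3688969805539688
0.35345842987291637
0.3516867688895099
0.40602918474441524
hub rel tool [ 0.0556 -0.0004  0.128 ] tool yaw 0.4227139047657434
0.05045763398243697 0.03421744983847405
```

Request:
send_rows(motion="-1 2.5 0 3 0.05; -1 5.5 0 7 0.05; -1 5.5 0 11 0.05; -1 5.5 0 11 0.05; -1 5.5 0 11 0.05")

```text
clock: 3.85
eef_pos: [0.4876, 0.1478, 0.0612]
tool_rot: [0.983, 0.186, -0.001, 0.0]
ft_force: [-0.2, 0.4, 0.3]
grip_width: 0.0857
grasp_force: 0.0
```

```bash
cat > rel.py <<'E'
from h import *
import sys
np.set_printoptions(precision=4,suppress=True)
o=bot.get_obs();Rm=R.from_quat(o["tool_rot"]).as_matrix()
t=np.array([float(a)for a in sys.argv[1:4]])
print(o["clock"],o["eef_pos"],"yaw",np.arctan2(Rm[1,0],Rm[0,0]),"cm:",100*Rm.T@(t-o["eef_pos"]),o["joint_pos"])
E
python3 rel.py .4892 .1485 .013
```

```text
3.85 [0.4876 0.1478 0.0612] yaw 0.37316654850007847 cm: [ 0.1891 -0.0106  4.8228] [ 0.2944  0.4015 -0.2426  0.9293 -0.0002  3.0628]
```

Request:
send_rows(motion="-1 0.15 0 3 0; -1 0.15 0 4.8 0; -1 0.15 0 4.8 0; 1 0.15 0 4.8 0; 1 0.15 0 4.8 0")

```text
clock: 4.35
eef_pos: [0.4911, 0.1503, 0.0157]
tool_rot: [0.982, 0.187, 0.002, -0.0]
ft_force: [-0.4, -0.6, -0.2]
grip_width: 0.0591
grasp_force: 0.0
```

Request:
send_rows(motion="1 0 0 0 0; 1 0 0 0 0; 1 0 0 0 0; 1 0 0 0 0; 1 0 0 0 0")

```text
clock: 4.85
eef_pos: [0.4903, 0.1502, 0.0146]
tool_rot: [0.982, 0.187, 0.001, 0.0]
ft_force: [-1.1, -0.1, 6.5]
grip_width: 0.0272
grasp_force: 60.1
```

Request:
send_rows(motion="1 0 0 -2 0; 1 0 0 -6 0; 1 0 0 -10 0; 1 0 4 -10 0; 1 0 8 -10 0.05")

```text
clock: 5.35
eef_pos: [0.5198, 0.076, 0.1151]
tool_rot: [0.987, 0.163, 0.002, 0.0]
ft_force: [0.7, -0.4, -2.6]
grip_width: 0.0268
grasp_force: 59.6
```

Request:
send_rows(motion="1 0.4 5 0 0.05; 1 0.8 10 0 0.1; 1 1.2 15 0 0.16; 1 1.6 20 0 0.16; 1 2 24.5 0 0.16")

```text
clock: 5.85
eef_pos: [0.616, -0.1522, 0.1127]
tool_rot: [0.997, 0.083, -0.001, -0.0]
ft_force: [1.8, 0.4, -1.5]
grip_width: 0.0273
grasp_force: 59.6
```

Request:
send_rows(motion="1 0 0 0 0; 1 0 0 0 0; 1 0 0 0 0")

```text
clock: 6.15
eef_pos: [0.6151, -0.1492, 0.1125]
tool_rot: [0.997, 0.083, -0.001, -0.001]
ft_force: [0.2, 1.3, -2.9]
grip_width: 0.027
grasp_force: 59.9
```

```bash
python3 rel.py .6455 -.1812 .060
python3 - <<'E'
from h import *
im,c=cam("wrist","w3.png");np.savez("w3.npz",**c)
E
```

```text
6.15 [ 0.6151 -0.1492  0.1125] yaw 0.16637299759626273 cm: [2.483  3.665  5.2449] [-0.2382  0.5729  0.1928  1.193   0.0004  2.737 ]
```

View pics/w3.png

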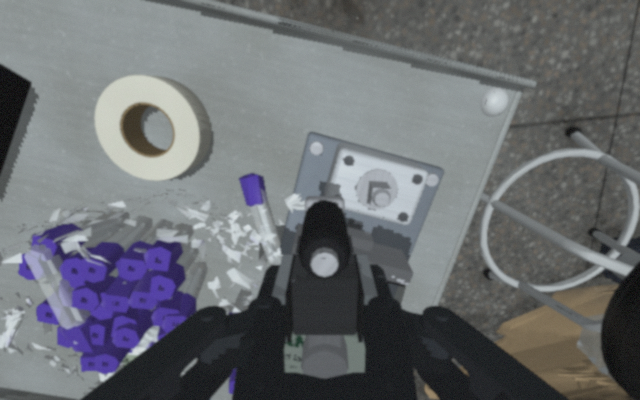

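The held crank's grip top is at (323,263), and the spindle square at (379,194) looks aligned with the tool. I'll zoom in to check the angle and offset.

Run:
```python
from h import *
np.set_printoptions(precision=4,suppress=True)
im=cv2.imread("pics/w3.png");c=dict(np.load("w3.npz"))
a=cv2.resize(im[174:214,359:399],None,fx=10,fy=10,interpolation=cv2.INTER_CUBIC)
b=cv2.resize(im[240:290,298:348],(400,400),interpolation=cv2.INTER_CUBIC)
cv2.imwrite("pics/c5.png",cv2.convertScaleAbs(np.hstack([a,b]),alpha=1.2))
t=np.array([.6439,-.1815,.067])
for a in range(0,20,4):
    r=np.radians(a);P=[t+[8.485e-3*np.cos(r+k*np.pi/2+np.pi/4),8.485e-3*np.sin(r+k*np.pi/2+np.pi/4),-.004]for k in range(4)]
    print(a,*[((w2px(c,p)-[359,174])*10).round()for p in P],(w2px(c,t)-[359,174])*10)
```

```text
0 [165. 115.] [124. 296.] [310. 325.] [354. 145.] [249.1273 240.7373]
4 [157. 120.] [129. 303.] [317. 320.] [349. 138.] [249.1273 240.7373]
8 [149. 126.] [135. 309.] [325. 314.] [343. 131.] [249.1273 240.7373]
12 [142. 133.] [141. 316.] [332. 308.] [337. 125.] [249.1273 240.7373]
16 [136. 140.] [148. 321.] [338. 301.] [330. 119.] [249.1273 240.7373]
```

View pics/c5.png

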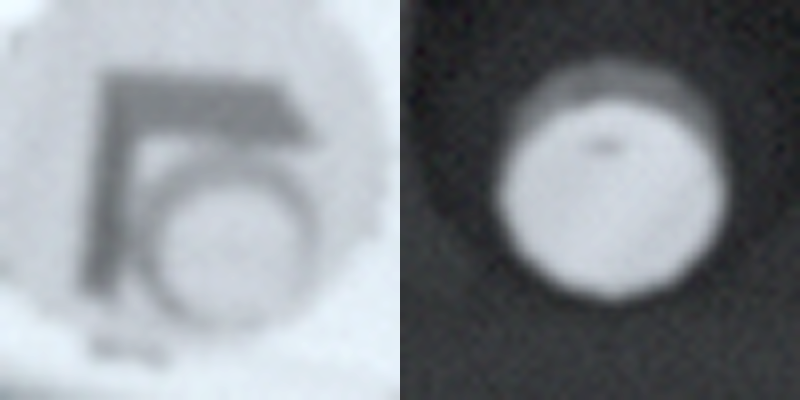

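Run:
```python
from h import *
np.set_printoptions(precision=4,suppress=True)
c=dict(np.load("w3.npz"));o=bot.get_obs();Rm=R.from_quat(o["tool_rot"]).as_matrix()
s=px2w(c,359+23.5,174+24.8,.067);print("spindle",s)
for z in(.0745,.078):
    g=px2w(c,324.5,265,.1125-.014+z);print("grip in tool",Rm.T@(g-o["eef_pos"])*1e3)
print("spindle in tool mm",Rm.T@(s-o["eef_pos"])*1e3, np.array(o["ft_force"]))
```

```text
spindle [ 0.6433 -0.1807  0.067 ]
grip in tool [ 36.8379   0.6225 -60.1817]
grip in tool [ 38.8295   0.6268 -63.6847]
spindle in tool mm [22.4739 36.2161 45.8065] [-0.8459 -0.2547 -2.743 ]
```

Request:
send_rows(motion="1 1.2 1.8 0 0.04; 1 2.45 3.63 0 0.04; 1 2.45 3.63 1.5 0.04; 1 2.45 3.63 2.2 0.04; 1 2.45 3.63 2.2 0.04")

```text
clock: 6.7
eef_pos: [0.6444, -0.18, 0.0895]
tool_rot: [0.998, 0.064, -0.002, -0.001]
ft_force: [-0.2, 0.8, -1.8]
grip_width: 0.0271
grasp_force: 60.0
```

```bash
python3 rel.py .6449 -.1808 .060
python3 - <<'E'
from h import *
im,c=cam("scene","s1.png");u,v=w2px(c,(.645,-.18,.075));print(u,v)
u,v=int(u),int(v);a=im[v-35:v+35,u-45:u+45,::-1]
im,c=cam("top","t1.png");u,v=w2px(c,(.645,-.18,.075));u,v=int(u),int(v)
b=im[v-35:v+35,u-15:u+30,::-1]
cv2.imwrite("pics/c6.png",cv2.resize(a,None,fx=8,fy=8,interpolation=cv2.INTER_CUBIC))
E
```

```text
6.7 [ 0.6444 -0.18    0.0895] yaw 0.1275946249801313 cm: [0.0481 0.0915 2.9521] [-0.2724  0.6628  0.2899  1.2025  0.0002  2.7416]
347.0653284009171 137.26237792906716
```

View pics/c6.png

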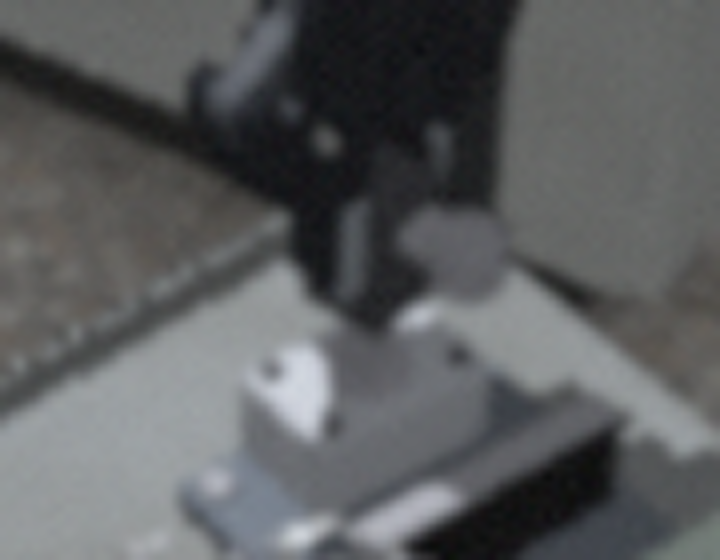

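The scene crop shows the hub hanging just over the gear head, roughly centred. I'll descend by feel.

Request:
send_rows(motion="1 0.05 0.05 0.5 0; 1 0.05 0.05 0.8 0; 1 0.05 0.05 1 0; 1 0.05 0.05 1.2 0; 1 0.05 0.05 1.2 0")

```text
clock: 7.3
eef_pos: [0.6466, -0.1819, 0.0791]
tool_rot: [0.998, 0.063, -0.0, -0.0]
ft_force: [-0.5, 0.8, -2.3]
grip_width: 0.027
grasp_force: 60.2
```

Request:
send_rows(motion="1 0 0 0.2 0; 1 0 0 0.4 0; 1 0 0 0.5 0; 1 0 0 0.5 0")

```text
clock: 7.7
eef_pos: [0.6469, -0.1817, 0.0773]
tool_rot: [0.998, 0.063, 0.001, -0.0]
ft_force: [-5.4, 2.8, 11.5]
grip_width: 0.0274
grasp_force: 62.0
```

Request:
send_rows(motion="1 0 0 -0.4 0; 1 -0.15 -0.07 -0.4 0; 1 -0.15 -0.07 -0.2 0; 1 -0.15 -0.07 0 0; 1 -0.15 -0.07 0 0")

```text
clock: 8.2
eef_pos: [0.6455, -0.1811, 0.0749]
tool_rot: [0.998, 0.063, 0.001, -0.001]
ft_force: [-0.0, 3.7, -1.0]
grip_width: 0.0268
grasp_force: 60.3
```

Request:
send_rows(motion="1 0 -0.05 0.2 0; 1 0 -0.05 0.4 0; 1 0 -0.05 0.6 0; 1 0 -0.05 0.6 0")

```text
clock: 8.6
eef_pos: [0.6446, -0.1811, 0.067]
tool_rot: [0.998, 0.063, -0.001, -0.0]
ft_force: [0.5, 2.2, -4.0]
grip_width: 0.0273
grasp_force: 59.9
```

Request:
send_rows(motion="1 0 -0.03 0.3 0; 1 0 -0.03 0.5 0; 1 0 -0.03 0.7 0; 1 0 -0.03 0.85 0; 1 0 -0.03 0.85 0")

```text
clock: 9.1
eef_pos: [0.6451, -0.181, 0.0616]
tool_rot: [0.998, 0.063, 0.001, 0.0]
ft_force: [-4.1, 3.3, 6.6]
grip_width: 0.0273
grasp_force: 61.4
```

Request:
send_rows(motion="-1 0 0 0.65 0; -1 0 0 0.65 0; -1 0 0 0.65 0; -1 0 0 0.65 0; -1 0 0 0.65 0")

```text
clock: 9.6
eef_pos: [0.6452, -0.1813, 0.0533]
tool_rot: [0.998, 0.063, 0.0, 0.0]
ft_force: [0.2, -0.8, 0.6]
grip_width: 0.0853
grasp_force: 0.0
```

Request:
send_rows(motion="-1 0 0 -2 0; -1 0 0 -5 0; -1 0 0 -9 0; -1 0 0 -9 0; -1 0 0 -9 0")

```text
clock: 10.1
eef_pos: [0.6462, -0.1814, 0.1452]
tool_rot: [0.998, 0.063, 0.002, 0.001]
ft_force: [-0.7, -0.6, -0.2]
grip_width: 0.0853
grasp_force: 0.0
```

Run:
```python
from h import *
np.set_printoptions(precision=4,suppress=True)
o=bot.get_obs();print(o["eef_pos"],o["joint_pos"])
im,c=cam("wrist","w4.png");np.savez("w4.npz",**c)
print(boxes_of("wrist","crank_handle")[:1],w2px(c,(.6445+.04*np.cos(.125),-.181+.04*np.sin(.125),.122)),w2px(c,(.6445,-.181,.091)))
```

```text
[ 0.6462 -0.1814  0.1452] [-0.2736  0.6251  0.3712  1.3128 -0.0001  2.7423]
[{'rect': [324.1, 222.9, 46.0, 127.1], 'conf': 0.57}] [322.9529 183.9042] [323.2008 229.956 ]
```

View pics/w4.png

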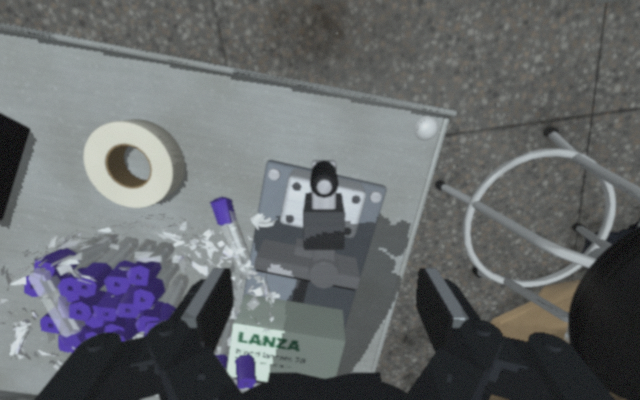

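The crank is seated: its grip is at (324,186) and hub top at (324,230), both within 2 px of the seated prediction. Now I'll take hold of the grip and compute the winding table and the expected travel.

Request:
send_rows(motion="-1 2 0 0 0; -1 4 0 0 0; -0.3 4 0 2.5 0; -0.3 4 0 5 0; -0.3 4 0 5 0")

```text
clock: 10.7
eef_pos: [0.6807, -0.1749, 0.0864]
tool_rot: [0.998, 0.063, -0.006, -0.002]
ft_force: [-1.4, 0.3, 0.1]
grip_width: 0.0553
grasp_force: 0.0
```

```bash
python3 rel.py .6842 -.176 .095
python3 - <<'E'
from h import *
np.set_printoptions(precision=3,suppress=True)
m=vision.camera_model("top");c=dict(W=np.array(m["world_from_camera"]),f=200/np.tan(np.radians(m["fov_y"])/2),cx=m["cx"],cy=m["cy"],k1=m["k1"])
q=lambda x,y,z:px2w(c,345+(x-400)/4.535,120+y/4.535,z)
j=(q(488,232,.051)+q(685,243,.051))/2;k=(q(467,497,.05)+q(660,512,.05))/2
ct=(q(465,337,.057)+q(685,347,.057))/2;cb=(q(455,468,.057)+q(680,480,.057))/2
print(j,k,ct,cb,"gap",np.linalg.norm(j-k))
c=dict(np.load("w1.npz"));q=lambda x,y,z:px2w(c,241+x/4,63+y/4,z)
print("jaw from w1 (front edge of bar)",(q(105,400,.051)+q(440,580,.051))/2)
d=2*np.pi/15;t=lambda n:4*np.array([np.cos(n*d),np.sin(n*d)])
for s in range(3): print([list((t(5*s+i)-t(5*s)).round(2)) for i in range(1,6)])
E
```

```text
10.7 [ 0.6807 -0.1749  0.0864] yaw 0.12593891525045126 cm: [ 0.3272  0.1546 -0.8649] [-0.2514  0.7411  0.4269  1.2689 -0.0001  2.7643]
[ 0.574 -0.174  0.051] [ 0.455 -0.161  0.05 ] [ 0.527 -0.167  0.057] [ 0.468 -0.162  0.057] gap 0.12045492590152529
jaw from w1 (front edge of bar) [ 0.581 -0.175  0.051]
[[np.float64(-0.35), np.float64(1.63)], [np.float64(-1.32), np.float64(2.97)], [np.float64(-2.76), np.float64(3.8)], [np.float64(-4.42), np.float64(3.98)], [np.float64(-6.0), np.float64(3.46)]]
[[np.float64(-1.24), np.float64(-1.11)], [np.float64(-1.91), np.float64(-2.63)], [np.float64(-1.91), np.float64(-4.3)], [np.float64(-1.24), np.float64(-5.82)], [np.float64(-0.0), np.float64(-6.93)]]
[[np.float64(1.58), np.float64(-0.51)], [np.float64(3.24), np.float64(-0.34)], [np.float64(4.68), np.float64(0.49)], [np.float64(5.65), np.float64(1.84)], [np.float64(6.0), np.float64(3.46)]]
```

Request:
send_rows(motion="-0.3 0 0 0 0; -0.3 0 0 0 0")

```text
clock: 10.9
eef_pos: [0.6852, -0.1762, 0.0943]
tool_rot: [0.998, 0.063, 0.001, 0.0]
ft_force: [-0.5, -0.3, -0.4]
grip_width: 0.0554
grasp_force: 0.0
```

```bash
python3 rel.py .6842 -.176 .095
```

```text
10.9 [ 0.6852 -0.1762  0.0943] yaw 0.12567868618021874 cm: [-0.1007 -0.0309 -0.0676] [-0.2516  0.7344  0.4355  1.2705 -0.      2.7643]
```

Request:
send_rows(motion="1 -0.05 0 -0.1 0; 1 -0.05 0 -0.1 0; 1 -0.05 0 -0.1 0; 1 -0.05 0 -0.1 0; 1 -0.05 0 -0.1 0")

```text
clock: 11.4
eef_pos: [0.685, -0.1762, 0.0955]
tool_rot: [0.998, 0.063, 0.001, 0.0]
ft_force: [1.5, 0.5, 3.1]
grip_width: 0.0142
grasp_force: 58.5
```

Request:
send_rows(motion="1 0 0 0 0; 1 0 0 0 0")

```text
clock: 11.6
eef_pos: [0.6851, -0.1761, 0.0953]
tool_rot: [0.998, 0.063, 0.001, 0.0]
ft_force: [1.9, 0.5, 4.3]
grip_width: 0.0139
grasp_force: 58.7
```

Request:
send_rows(motion="1 -0.35 1.63 0 0; 1 -1.32 2.97 0 0; 1 -2.76 3.8 0 0; 1 -4.42 3.98 0 0; 1 -6 3.46 0 0")

```text
clock: 12.1
eef_pos: [0.6306, -0.2187, 0.0952]
tool_rot: [0.998, 0.063, 0.003, -0.0]
ft_force: [6.7, 3.2, 0.7]
grip_width: 0.0141
grasp_force: 58.5
```

Request:
send_rows(motion="1 -1.24 -1.11 0 0; 1 -1.91 -2.63 0 0; 1 -1.91 -4.3 0 0; 1 -1.24 -5.82 0 0; 1 0 -6.93 0 0")

```text
clock: 12.6
eef_pos: [0.6179, -0.1497, 0.0953]
tool_rot: [0.998, 0.062, -0.002, 0.001]
ft_force: [-3.3, -2.2, 7.7]
grip_width: 0.0144
grasp_force: 59.7
```

Request:
send_rows(motion="1 1.58 -0.51 0 0; 1 3.24 -0.34 0 0; 1 4.68 0.49 0 0; 1 5.65 1.84 0 0; 1 6 3.46 0 0")

```text
clock: 13.1
eef_pos: [0.6851, -0.173, 0.0949]
tool_rot: [0.998, 0.064, 0.0, -0.002]
ft_force: [-1.1, 3.2, 6.1]
grip_width: 0.0142
grasp_force: 59.6
```

Request:
send_rows(motion="1 -0.35 1.63 0 0; 1 -1.32 2.97 0 0; 1 -2.76 3.8 0 0; 1 -4.42 3.98 0 0; 1 -6 3.46 0 0")

```text
clock: 13.6
eef_pos: [0.6309, -0.2186, 0.0952]
tool_rot: [0.998, 0.063, 0.003, 0.0]
ft_force: [6.1, 1.4, 1.6]
grip_width: 0.0138
grasp_force: 59.1
```

Request:
send_rows(motion="1 -1.24 -1.11 0 0; 1 -1.91 -2.63 0 0; 1 -1.91 -4.3 0 0; 1 -1.24 -5.82 0 0; 1 0 -6.93 0 0")

```text
clock: 14.1
eef_pos: [0.6183, -0.1492, 0.0953]
tool_rot: [0.998, 0.062, -0.002, 0.001]
ft_force: [-3.0, -3.9, 7.0]
grip_width: 0.0139
grasp_force: 59.8
```

Run:
```python
from h import *
o=bot.get_obs();print(o["clock"],o["eef_pos"])
T=[("top",t)for t in("jaw","carton","end_cheek")]+[("scene",t)for t in("jaw","carton","end_cheek")]
for n in("top","scene"):
    im,c=cam(n,n+"2.png")
    for t in("jaw","carton","end_cheek"):
        b=boxes_of(n,t)[:1]
        if b: print(n,t,np.round(b[0]["rect"],1),round(b[0]["conf"],2))
# table of .105 rad (d/4) fine positions from phi=4pi/3
t=lambda p:4*np.array([np.cos(p),np.sin(p)])
d=2*np.pi/60
a=4*np.pi/3
for s in range(0,60,5):
    print(s,round(a+s*d,3),"; ".join("1 %.2f %.2f 0 0"%tuple(t(a+(s+i)*d)-t(a+s*d)) for i in range(1,6)))
```

```text
14.1 [ 0.61827279 -0.14916912  0.09525164]
top carton [240.2 148.8  47.2  55.1] 0.9
scene jaw [376.3 173.2  38.6  24.4] 0.62
scene carton [243.9 227.8  38.6  50. ] 0.95
scene end_cheek [400.1 204.6  35.1  31. ] 0.68
0 4.189 1 0.37 -0.19 0 0; 1 0.76 -0.34 0 0; 1 1.17 -0.45 0 0; 1 1.58 -0.51 0 0; 1 2.00 -0.54 0 0
5 4.712 1 0.42 0.02 0 0; 1 0.83 0.09 0 0; 1 1.24 0.20 0 0; 1 1.63 0.35 0 0; 1 2.00 0.54 0 0
10 5.236 1 0.35 0.23 0 0; 1 0.68 0.49 0 0; 1 0.97 0.79 0 0; 1 1.24 1.11 0 0; 1 1.46 1.46 0 0
15 5.76 1 0.19 0.37 0 0; 1 0.34 0.76 0 0; 1 0.45 1.17 0 0; 1 0.51 1.58 0 0; 1 0.54 2.00 0 0
20 6.283 1 -0.02 0.42 0 0; 1 -0.09 0.83 0 0; 1 -0.20 1.24 0 0; 1 -0.35 1.63 0 0; 1 -0.54 2.00 0 0
25 6.807 1 -0.23 0.35 0 0; 1 -0.49 0.68 0 0; 1 -0.79 0.97 0 0; 1 -1.11 1.24 0 0; 1 -1.46 1.46 0 0
30 7.33 1 -0.37 0.19 0 0; 1 -0.76 0.34 0 0; 1 -1.17 0.45 0 0; 1 -1.58 0.51 0 0; 1 -2.00 0.54 0 0
35 7.854 1 -0.42 -0.02 0 0; 1 -0.83 -0.09 0 0; 1 -1.24 -0.20 0 0; 1 -1.63 -0.35 0 0; 1 -2.00 -0.54 0 0
40 8.378 1 -0.35 -0.23 0 0; 1 -0.68 -0.49 0 0; 1 -0.97 -0.79 0 0; 1 -1.24 -1.11 0 0; 1 -1.46 -1.46 0 0
45 8.901 1 -0.19 -0.37 0 0; 1 -0.34 -0.76 0 0; 1 -0.45 -1.17 0 0; 1 -0.51 -1.58 0 0; 1 -0.54 -2.00 0 0
50 9.425 1 0.02 -0.42 0 0; 1 0.09 -0.83 0 0; 1 0.20 -1.24 0 0; 1 0.35 -1.63 0 0; 1 0.54 -2.00 0 0
55 9.948 1 0.23 -0.35 0 0; 1 0.49 -0.68 0 0; 1 0.79 -0.97 0 0; 1 1.11 -1.24 0 0; 1 1.46 -1.46 0 0
```

Request:
send_rows(motion="1 0.76 -0.34 0 0; 1 1.58 -0.51 0 0; 1 2.42 -0.52 0 0; 1 3.24 -0.34 0 0; 1 4 0 0 0")

```text
clock: 15.0
eef_pos: [0.6592, -0.1421, 0.0951]
tool_rot: [0.998, 0.064, -0.001, -0.001]
ft_force: [-3.3, 2.4, 9.9]
grip_width: 0.0141
grasp_force: 59.9
```

Request:
send_rows(motion="1 0.35 0.23 0 0; 1 0.68 0.49 0 0; 1 0.97 0.79 0 0; 1 1.24 1.11 0 0; 1 1.46 1.46 0 0")

```text
clock: 15.5
eef_pos: [0.6762, -0.1542, 0.095]
tool_rot: [0.998, 0.064, -0.0, -0.002]
ft_force: [-0.6, 3.7, 8.3]
grip_width: 0.0141
grasp_force: 59.8
```

Request:
send_rows(motion="1 0.19 0.37 0 0; 1 0.34 0.76 0 0; 1 0.45 1.17 0 0; 1 0.51 1.58 0 0; 1 0.54 2 0 0")

```text
clock: 16.0
eef_pos: [0.6849, -0.1732, 0.0951]
tool_rot: [0.998, 0.064, 0.001, -0.002]
ft_force: [0.4, 3.6, 7.3]
grip_width: 0.0137
grasp_force: 59.8
```

Run:
```python
from h import *
t=lambda p:4*np.array([np.cos(p),np.sin(p)])
for k in range(26):
    a=.14*k; d=t(a+.14)-t(a); yaw=.126
    # world unit tangent for force readout: moving dir
    w=np.array([-np.sin(a+.14)*np.cos(yaw)+np.cos(a+.14)*np.sin(yaw), -np.sin(a+.14)*np.sin(yaw)-np.cos(a+.14)*np.cos(yaw)])
    print(k+1,"%.2f %.2f"%tuple(d),"drag dir",(-w).round(2))
```

```text
1 -0.04 0.56 drag dir [0.01 1.  ]
2 -0.12 0.55 drag dir [0.15 0.99]
3 -0.19 0.53 drag dir [0.29 0.96]
4 -0.26 0.49 drag dir [0.42 0.91]
5 -0.33 0.45 drag dir [0.54 0.84]
6 -0.39 0.40 drag dir [0.65 0.76]
7 -0.44 0.34 drag dir [0.75 0.66]
8 -0.49 0.28 drag dir [0.84 0.55]
9 -0.52 0.21 drag dir [0.91 0.42]
10 -0.54 0.13 drag dir [0.96 0.29]
11 -0.56 0.06 drag dir [0.99 0.16]
12 -0.56 -0.02 drag dir [1.   0.02]
13 -0.55 -0.10 drag dir [ 0.99 -0.12]
14 -0.53 -0.18 drag dir [ 0.97 -0.26]
15 -0.50 -0.25 drag dir [ 0.92 -0.39]
16 -0.46 -0.32 drag dir [ 0.86 -0.52]
17 -0.41 -0.38 drag dir [ 0.78 -0.63]
18 -0.36 -0.43 drag dir [ 0.68 -0.73]
19 -0.29 -0.48 drag dir [ 0.57 -0.82]
20 -0.22 -0.51 drag dir [ 0.45 -0.89]
21 -0.15 -0.54 drag dir [ 0.32 -0.95]
22 -0.07 -0.55 drag dir [ 0.19 -0.98]
23 0.00 -0.56 drag dir [ 0.05 -1.  ]
24 0.08 -0.55 drag dir [-0.09 -1.  ]
25 0.16 -0.54 drag dir [-0.23 -0.97]
26 0.23 -0.51 drag dir [-0.36 -0.93]
```

Request:
send_rows(motion="1 -0.02 0.28 0 0; 1 -0.04 0.56 0 0; 1 -0.04 0.56 0 0")

```text
clock: 16.3
eef_pos: [0.6854, -0.1794, 0.0951]
tool_rot: [0.998, 0.064, 0.001, -0.002]
ft_force: [1.9, 2.6, 6.5]
grip_width: 0.0143
grasp_force: 59.8
```

Drag is 2.6 N, so the carton isn't held yet.

Request:
send_rows(motion="1 -0.06 0.28 0 0; 1 -0.12 0.55 0 0; 1 -0.12 0.55 0 0")

```text
clock: 16.6
eef_pos: [0.6851, -0.185, 0.0951]
tool_rot: [0.998, 0.064, 0.001, -0.001]
ft_force: [1.7, 3.0, 6.6]
grip_width: 0.014
grasp_force: 59.8
```

Request:
send_rows(motion="1 -0.09 0.27 0 0; 1 -0.19 0.53 0 0; 1 -0.19 0.53 0 0")

```text
clock: 16.9
eef_pos: [0.6839, -0.1906, 0.0952]
tool_rot: [0.998, 0.064, 0.001, -0.001]
ft_force: [2.4, 2.1, 6.7]
grip_width: 0.0141
grasp_force: 59.8
```

Request:
send_rows(motion="1 -0.13 0.25 0 0; 1 -0.26 0.49 0 0; 1 -0.26 0.49 0 0")

```text
clock: 17.2
eef_pos: [0.6821, -0.1959, 0.0952]
tool_rot: [0.998, 0.063, 0.001, -0.001]
ft_force: [1.4, 2.1, 5.9]
grip_width: 0.0137
grasp_force: 59.8
```

Request:
send_rows(motion="1 -0.16 0.23 0 0; 1 -0.33 0.45 0 0; 1 -0.33 0.45 0 0")

```text
clock: 17.5
eef_pos: [0.6795, -0.2009, 0.0952]
tool_rot: [0.998, 0.063, 0.001, -0.001]
ft_force: [3.4, 1.7, 5.4]
grip_width: 0.014
grasp_force: 59.8
```

Request:
send_rows(motion="1 -0.2 0.2 0 0; 1 -0.39 0.4 0 0; 1 -0.39 0.4 0 0")

```text
clock: 17.8
eef_pos: [0.6762, -0.2056, 0.0953]
tool_rot: [0.998, 0.063, 0.002, -0.001]
ft_force: [3.2, 1.2, 6.3]
grip_width: 0.0141
grasp_force: 59.8
```

Request:
send_rows(motion="1 -0.22 0.17 0 0; 1 -0.44 0.34 0 0; 1 -0.44 0.34 0 0")

```text
clock: 18.1
eef_pos: [0.6724, -0.2097, 0.0953]
tool_rot: [0.998, 0.063, 0.002, -0.001]
ft_force: [3.6, 1.3, 5.6]
grip_width: 0.0142
grasp_force: 59.8
```

Run:
```python
from h import *
a=cv2.imread("pics/scene2.png");cam("scene","scene3.png");b=cv2.imread("pics/scene3.png");o=cv2.imread("pics/scene0.png")
for t in("jaw","carton","end_cheek","holder"):
    for q in boxes_of("scene",t)[:2]:print(t,np.round(q["rect"],1),round(q["conf"],2))
# optical shift of carton label patch/near edge between initial and now
from itertools import product
g=lambda i:cv2.cvtColor(i,cv2.COLOR_BGR2GRAY)
for n,(u,v) in dict(label=(382,180),cartonfront=(405,185),cheek=(402,206)).items():
    T=g(o)[v-9:v+10,u-9:u+10]
    for nm,i in(("43mm",a),("now",b)):
        r=cv2.matchTemplate(g(i)[v-30:v+31,u-30:u+31],T,cv2.TM_CCOEFF_NORMED);_,s,_,l=cv2.minMaxLoc(r);print(n,nm,round(s,2),l[0]-21,l[1]-21)
```

```text
jaw [377.8 177.9  40.2  22.6] 0.56
jaw [348.6 130.   10.1  38.6] 0.36
carton [389.4 188.2  54.1  49.7] 0.94
carton [244.9 228.2  40.1  51. ] 0.68
end_cheek [401.4 204.1  35.5  25.7] 0.95
holder [373.6 184.8 102.6  89.3] 0.81
label 43mm 0.89 0 0
label now 0.6 -1 2
cartonfront 43mm 0.89 3 21
cartonfront now 0.89 6 19
cheek 43mm 0.78 -8 -9
cheek now 0.89 -6 4
```

Request:
send_rows(motion="1 -0.25 0.14 0 0; 1 -0.49 0.28 0 0; 1 -0.49 0.28 0 0")

```text
clock: 18.65
eef_pos: [0.668, -0.2133, 0.0953]
tool_rot: [0.998, 0.063, 0.002, -0.001]
ft_force: [4.0, 1.4, 5.6]
grip_width: 0.0138
grasp_force: 59.8
```

Request:
send_rows(motion="1 -0.26 0.1 0 0; 1 -0.52 0.21 0 0; 1 -0.52 0.21 0 0")

```text
clock: 18.95
eef_pos: [0.6631, -0.2162, 0.0953]
tool_rot: [0.998, 0.063, 0.002, -0.0]
ft_force: [2.9, 0.4, 6.3]
grip_width: 0.0142
grasp_force: 59.8
```

Request:
send_rows(motion="1 -0.27 0.07 0 0; 1 -0.54 0.13 0 0; 1 -0.54 0.13 0 0")

```text
clock: 19.25
eef_pos: [0.6579, -0.2184, 0.0953]
tool_rot: [0.998, 0.063, 0.002, -0.0]
ft_force: [3.2, -0.3, 5.2]
grip_width: 0.0134
grasp_force: 59.7
```

Request:
send_rows(motion="1 -0.28 0.03 0 0; 1 -0.56 0.06 0 0; 1 -0.56 0.06 0 0")

```text
clock: 19.55
eef_pos: [0.6524, -0.2199, 0.0953]
tool_rot: [0.998, 0.063, 0.002, -0.0]
ft_force: [3.1, -0.2, 5.1]
grip_width: 0.0138
grasp_force: 59.7
```

Request:
send_rows(motion="1 -0.28 -0.01 0 0; 1 -0.56 -0.02 0 0; 1 -0.56 -0.02 0 0")

```text
clock: 19.85
eef_pos: [0.6468, -0.2206, 0.0953]
tool_rot: [0.998, 0.063, 0.002, 0.0]
ft_force: [2.8, -1.6, 5.3]
grip_width: 0.0137
grasp_force: 59.6
```

Request:
send_rows(motion="1 -0.28 -0.05 0 0; 1 -0.55 -0.1 0 0; 1 -0.55 -0.1 0 0")

```text
clock: 20.15
eef_pos: [0.6411, -0.2205, 0.0953]
tool_rot: [0.998, 0.063, 0.002, 0.0]
ft_force: [2.7, -1.8, 6.0]
grip_width: 0.0134
grasp_force: 59.6
```

Request:
send_rows(motion="1 -0.26 -0.09 0 0; 1 -0.53 -0.18 0 0; 1 -0.53 -0.18 0 0")

```text
clock: 20.45
eef_pos: [0.6355, -0.2196, 0.0953]
tool_rot: [0.998, 0.063, 0.002, 0.001]
ft_force: [3.0, -2.3, 5.7]
grip_width: 0.014
grasp_force: 59.5
```

Request:
send_rows(motion="1 -0.25 -0.12 0 0; 1 -0.5 -0.25 0 0; 1 -0.5 -0.25 0 0")

```text
clock: 20.75
eef_pos: [0.6302, -0.2179, 0.0953]
tool_rot: [0.998, 0.063, 0.001, 0.001]
ft_force: [1.9, -3.6, 6.3]
grip_width: 0.0142
grasp_force: 59.5
```

Request:
send_rows(motion="1 -0.23 -0.16 0 0; 1 -0.46 -0.32 0 0; 1 -0.46 -0.32 0 0")

```text
clock: 21.05
eef_pos: [0.6266, -0.2162, 0.0955]
tool_rot: [0.998, 0.063, 0.003, 0.002]
ft_force: [5.5, -4.0, 2.7]
grip_width: 0.0142
grasp_force: 59.2
```

The drag has jumped to about 6.8 N and the motion is being resisted, so the carton is held. I'll hold for one row and read again.

Request:
send_rows(motion="1 0 0 0 0; 1 0 0 0 0")

```text
clock: 21.25
eef_pos: [0.6267, -0.2163, 0.0955]
tool_rot: [0.998, 0.063, 0.003, 0.002]
ft_force: [5.1, -4.0, 4.0]
grip_width: 0.0142
grasp_force: 59.3
```

Request:
send_rows(motion="1 -0.07 -0.07 0 0; 1 -0.15 -0.14 0 0; 1 -0.15 -0.14 0 0")

```text
clock: 21.55
eef_pos: [0.6257, -0.2157, 0.0956]
tool_rot: [0.998, 0.063, 0.003, 0.002]
ft_force: [6.0, -5.5, 2.2]
grip_width: 0.0142
grasp_force: 59.1
```

Request:
send_rows(motion="-0.4 0 0 0 0; -0.4 0 0 0 0; -0.4 0 0 0 0; -0.4 0 0 0 0; -0.4 0 0 0 0")

```text
clock: 22.05
eef_pos: [0.6217, -0.2134, 0.0937]
tool_rot: [0.998, 0.063, -0.001, -0.0]
ft_force: [0.1, -0.2, -0.4]
grip_width: 0.0598
grasp_force: 0.0
```

Request:
send_rows(motion="-0.4 0 0 -1 0; -0.4 0 0 -4 0; -0.4 0 0 -8 0; -0.4 -2 0 -10 0; -0.4 -2 0 -10 0")

```text
clock: 22.55
eef_pos: [0.6032, -0.2175, 0.2001]
tool_rot: [0.998, 0.062, 0.004, 0.002]
ft_force: [0.8, -0.5, 0.9]
grip_width: 0.0597
grasp_force: 0.0
```

Run:
```python
from h import *
np.set_printoptions(precision=4,suppress=True)
o=bot.get_obs();print(o["eef_pos"],o["ft_force"],o["grip_width"])
im,c=cam("wrist","w5.png")
for t in("crank","crank_handle","carton"):print(t,[(np.round(b["rect"]),round(b["conf"],2))for b in boxes_of("wrist",t)[:2]])
a=.126-2.24
print("expect grip top",w2px(c,(.6445+.04*np.cos(a),-.181+.04*np.sin(a),.122)),"hub",w2px(c,(.6445,-.181,.091)),"cw",w2px(c,(.6445-.034*np.cos(a),-.181-.034*np.sin(a),.09)))
```

```text
[ 0.6032 -0.2175  0.2001] [ 0.8095 -0.5115  0.8988] 0.05970750775600933
crank [(array([286., 152., 106.,  84.]), 0.98)]
crank_handle [(array([283., 150., 110.,  78.]), 0.66)]
carton [(array([ 18., 110.,  31., 103.]), 0.82), (array([259., 280., 108.,  84.]), 0.78)]
expect grip top [324.2884 188.0189] hub [283.8289 146.7683] cw [247.7689 118.8453]
```

The crank is where a seated crank should appear, and the gripper is clear of everything.

```bash
python3 -c "
from workcell import workorder
print(workorder.job_done())"
```

```text
the job is handed in; nothing more can be done
None
```

I seated the crank and wound it clockwise about 2.4 turns until the carton was held at an estimated 45–50 N (from the drag at the grip), then let go with the crank still on the spindle and handed the job in; no verdict came back.

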